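# Return the mounting block through the flap

### The arm

A 6-joint arm with a two-finger parallel gripper is mounted at the origin on the work surface. World frame = base frame: x ahead of the robot, y to its left, z up, the work surface at z = 0. Lengths are in mm, angles in rad, forces in N, time in s.
With the tool pointing down it reaches from about 275 to 750 mm from the base axis. Payload 10.2 kg.
Tool frame: the origin (TCP) lies between the finger pads; the fingertips stand ctrl.tips_ahead ahead of it and the grasp point (between the pads) lies 8 mm behind it (ctrl.tips_ahead is the distance from the TCP to the fingertips, in mm); z points along the fingers, y is the direction in which the jaws open and shut (so a half turn about z gives the same grasp; the last joint's range is limited). The gripper opens to 85 mm and grips with 20 to 120 N. Pads are 22 mm wide; open, the fingers measure 114 mm over their backs; the gripper's body (76 mm by 85 mm) begins 54 mm behind the grasp point. The pads swing forward as they close: fully open they stand 13 mm farther back than shut.
Start: joints at [-1.55, 0.313, 1.498, -0, 1.331, -0.223], TCP at [126.717, -509.484, 242.294] pointing down, gripper open.
Joint ranges: [-2.94, 2.94], [-0.97, 2.17], [0.19, 2.56], [-1.23, 4.37], [0.02, 3.11], [-2.88, 2.88]. Speed limits (rad/s): [2.39, 2.39, 3.01, 3.14, 3.14, 3.14].

### API

Orientations are given as a unit quaternion [w, x, y, z].
In Python, from rig import ctrl gives the robot as it stands. The module is installed in compiled form; this text tells all that it offers.
- The arm moves only by the tool move_arm, never from a script. Its argument "motion" is a list of rows, each an object with "offset": the shift along the tool's x, y, z in m, a list of three; "angular": the turn, a rotation vector about the tool's x, y, z in degrees, a list of three; "jaw": the finger opening in m, from 0 to 0.0854. In form: [{"offset": [tx, ty, tz], "angular": [ax, ay, az], "jaw": jaw}, ...]. A call has 1 to 5 rows; each row is the pose to reach, as a shift and turn from the pose commanded when the call began, along the tool's axes at that moment; what a row does not reach only later rows make up. A row lasts 1/8 s, in which the tool goes at most 62.5 mm and 10.7 degrees, less where a joint would pass 70% of its speed; a pose out of reach is approached as far as the arm can. A call with a gripper value outside its range is refused whole. The fingers move at their own pace and stop on an object; "squeeze" is the grip in N (left out, the last holds). Time passes only in rows, so rows that repeat a pose let the fingers close. It gives the time, the measured TCP pose, the force and the opening at its end, in the units of the state.
- ctrl.sense(): the state, without advancing time (a new reading comes with each control period).
- ctrl.capture(name): name is "side" or "top"; returns a dict with "img" (480x640x3 uint8, red, green, blue), "intrinsics" (3x3 intrinsics, pixels), "rvec" (rotation vector, rad) and "tvec" (3), from world to camera coordinates, as OpenCV has them. Camera axes: x right, y down, z forward; pixel columns grow to the right and rows downward; lengths in mm; the calibration is good to about 2 mm. A picture is of the moment at which its call begins. There is no depth.
- ctrl.finish_job(): hands the job in, once; it reports no verdict.
The state is a dict: "time_s": time; "joints": joint angles; "dq": joint speeds; "tau": joint torques, N m; "eef_pos": TCP position; "ee_rot": TCP orientation; "force": force on the tool from outside, world axes, zero at the start; "wrist_torque": the same for the moment, N m; "grip_width": opening from 0.0 (shut) to 1.0 (fully open).
Only numpy, scipy, OpenCV 4.12 (cv2) and the standard library are available. Lean on these libraries where they do the work, as an engineer would, in place of code of your own. Each camera call takes 0.05 s, during which the arm holds its last target. There are 200 camera calls.

### The job

Using the fingertips only, gently push the flat rectangular aluminium mounting block across the black deck and on through the hanging flap of the returns box until it drops inside, then draw the fingers back so that the flap swings shut behind it. Slide it, do not pick it up, and leave the round puck and everything else where they stand.

Things in the scene. Friction and masses are not known exactly. Their poses are not given: they have to be found in the camera images.
- hatch: Grey returns box with a level black loading deck before it, fixed; place and yaw vary. Origin on the table under the middle of the shut flap; x points from the deck into the box (the way to push), y left along the front wall, z up. Deck top at z = 100 mm, y from -150 to 150, no rims, x from -190 to a ledge at x = +16 just inside the box. The floor inside lies at z = 6 and reaches to x = 160.
- mouth (a point): Middle of the mouth's sill, on the deck's top in the flap's plane; axes as hatch. The mouth in the 6 mm thick front wall is 94 mm wide and 48 high; a thing pushed in tips and drops once its centre is 16 mm past this point. Over the mouth are a lintel and the box's clear cover, top 59 mm above the deck, with a thin hinge bar to 66 mm. The front wall reaches 100 mm to each side.
- flap (a joint): Thin aluminium flap, 88 mm wide, filling the mouth. It hangs from a free hinge at its upper edge, 47 mm above the deck, and swings only inward. 0 = hanging shut, grows to 1.45 rad inward. 30 g: under 0.5 N at its lower edge opens it; it falls shut by itself when nothing is under it. The pushed block opens it, to about 1.1 rad when the flap rides on the block's top.
- flap_edge (a point): Middle of the flap's lower edge, 3 mm above the deck when shut.
- block: The plain aluminium mounting block to be returned: flat bar 70 mm long (its x), 40 wide (its y), 28 high, about 210 g, with three small dark dots (thread holes) along its top; lies flat on the deck to the left or right of the mouth's line, turned up to 0.5 rad. Origin in the middle of its underside. Sliding it takes 1 to 3 N.
- puck: Round aluminium puck, 44 mm across and 26 high, on the deck on the other side from the block. Stays there. Origin in the middle of its underside.
- sensor: Small steel sensor, 20 mm across, 22 high, standing on the deck by the front wall, left of the mouth (y about 128 mm in the frame of the hatch). Stays there. Origin in the middle of its underside.
- adapter: Small brass stepped stud, 22 mm across, 20 high, standing on the deck by the front wall, right of the mouth (y about -128 mm in the frame of the hatch). Stays there. Origin in the middle of its underside.
- driver: Screwdriver lying on the table, right of the deck. Stays there.
- jar: Small closed jar, 52 mm across, 50 high, on the table left of the deck. Stays there.
- mouse: Black computer mouse, 100 by 60 mm, 32 high, on the table left of the deck. Stays there.
- mug: White mug, 76 mm across, 90 high, on the table, right of the box. Stays there.
There are look-alikes about, which are no part of the job. What is shaped like the block but turquoise is not meant.

How it is judged (in metres and radians):
On the way:
1. the block, lying on the deck in the mouth, holds the flap open (value of joint flap above 0.5 rad and x of block in the frame of hatch between -0.06 and 0.03 m and z of block in the frame of hatch above 0.09 m and y of block in the frame of hatch between -0.045 and 0.045 m), for 0.05 s.
At the end, for the whole second after the job is handed in: The block lies at rest inside the returns box, below the deck's level; the flap hangs shut (within 0.06 rad); the puck, sensor and adapter are within 20 mm and the driver, jar, mouse and mug within 30 mm of where they stood (x of block in the frame of hatch between 0.003 and 0.165 m and y of block in the frame of hatch between -0.1 and 0.1 m and z of block in the frame of hatch below 0.085 m and linear speed of block below 0.02 m/s and value of joint flap below 0.06 rad and distance of each of sensor, puck, adapter from where it was at the start of the episode below 0.02 m and distance of each of driver, jar, mouse, mug from where it was at the start of the episode below 0.03 m); the robot touches nothing.
It fails at once if the block is lifted off the deck (more than 15 mm) (height (world z) of block above 0.115 m).
It fails at once if the block is rammed or squeezed (more than 40 N) (contact force between the fingers and block above 40 N).
It fails at once if the flap is forced (more than 25 N from the robot) (contact force between the fingers and flap above 25 N).
It fails at once if the puck, sensor or adapter is moved by more than 20 mm, or the driver, jar, mouse or mug by more than 30 mm (distance of any of sensor, puck, adapter from where it was at the start of the episode above 0.02 m or distance of any of driver, jar, mouse, mug from where it was at the start of the episode above 0.03 m).
It also fails if it takes over 54 s, if anything falls off the work surface, if the arm or the gripper's body presses on something with over 40 N, if the wrist force passes 120 N, or if a joint passes its speed limit or range.

## Working session

There is one attempt and no reset: what is moved stays moved. The work goes in short steps, Python scripts to look and compute and a tool call to move; the robot and the scene stay as the last step left them, time stands still between calls to the robot, and variables do not carry over. Pictures are saved under pics/ and viewed, about 8 in all and at most 12, crops included, and the job is handed in when it is done.

Besides the shell and the picture viewer there is one more tool, called by a JSON object that holds its "op" and its "data", one argument or row to a line. move_arm: Moves the arm, as the interface text tells. Its arguments: {"type":"object","properties":{"motion":{"type":"array","items":{"type":"object","properties":{"offset":{"type":"array","items":{"type":"number"}},"angular":{"type":"array","items":{"type":"number"}},"jaw":{"type":"number"}}}},"squeeze":{"type":"number"}},"required":["motion"]}

```bash
mkdir -p pics
python3 - <<'E'
from rig import ctrl
import cv2,pickle
s=ctrl.sense();print(s, ctrl.tips_ahead)
for n in("top","side"):
    c=ctrl.capture(n);pickle.dump(c,open(n+".pkl","wb"));cv2.imwrite(f"pics/{n}0.png",c["img"][:,:,::-1]);print(n,c["intrinsics"],c["rvec"],c["tvec"])
E
```

```text
{'time_s': 0.0, 'joints': array([-1.55039166e+00,  3.13452435e-01,  1.49845047e+00, -3.55697146e-05,
        1.33094586e+00, -2.23380733e-01]), 'dq': array([-0.00078343,  0.00124871, -0.00196535,  0.0009225 , -0.00083361,
       -0.00152402]), 'tau': array([-3.30578594e-03, -4.12269402e+01, -2.59742242e+01, -2.86341337e-04,
        4.13047223e-03,  4.88348221e-06]), 'eef_pos': array([ 126.70800565, -509.23609818,  241.72876468]), 'ee_rot': array([-6.26576582e-04,  9.92579568e-01,  1.21595259e-01,  4.64468308e-05]), 'force': array([-0.42409304,  0.74891084, -0.02942341]), 'wrist_torque': array([-0.00128355, -0.00012894, -0.03955496]), 'grip_width': 1.001207804366207} 11.0
top [[562.62696172   0.         322.23000007]
 [  0.         562.62696172 237.92452385]
 [  0.           0.           1.        ]] [ 2.12088083 -2.11965263  0.18186537] [   1.74466679  565.70215883 1232.85090764]
side [[452.30325988   0.         323.71678031]
 [  0.         452.30325988 237.91105698]
 [  0.           0.           1.        ]] [ 2.19987324 -0.08360924  0.02972585] [-557.80515236  117.7877463  1084.29910304]
```

View pics/top0.png

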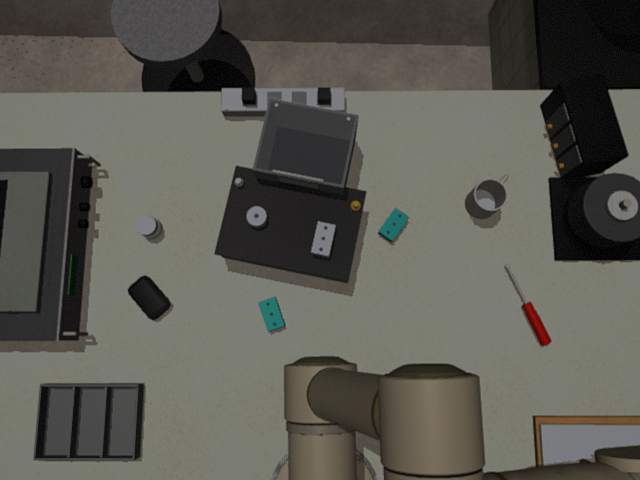

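View pics/side0.png

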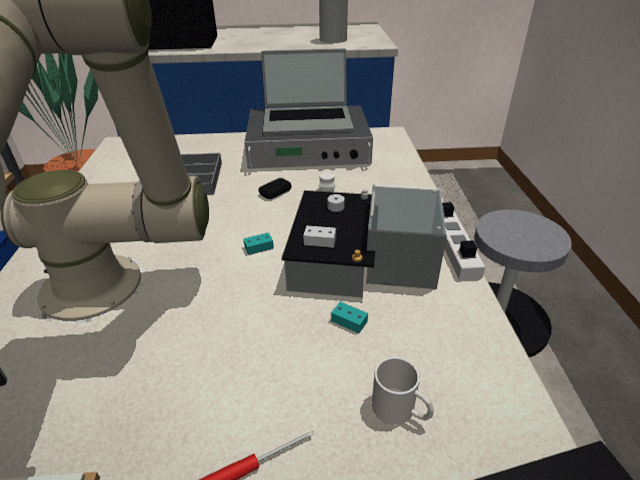

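```bash
cat > h.py <<'E'
import numpy as np,cv2,pickle
def ray(c,px,z):
    R=cv2.Rodrigues(c["rvec"])[0];o=-R.T@c["tvec"]
    p=cv2.undistortPoints(np.array(px,float).reshape(-1,1,2),c["intrinsics"],None)[:,0]
    d=np.c_[p,np.ones(len(p))]@R
    return o+d*((z-o[2])/d[:,2])[:,None]
def proj(c,P): return cv2.projectPoints(np.array(P,float).reshape(-1,3),c["rvec"],c["tvec"],c["intrinsics"],None)[0][:,0]
E
python3 - <<'E'
from h import *
t=pickle.load(open("top.pkl","rb"))
im=t["img"][90:310,200:390,::-1];cv2.imwrite("pics/c1.png",cv2.resize(im,(0,0),fx=2.7,fy=2.7,interpolation=cv2.INTER_CUBIC)[:600])
g=cv2.cvtColor(t["img"],cv2.COLOR_RGB2GRAY)
def blob(x0,y0,x1,y1,th=110):
    m=(g[y0:y1,x0:x1]>th).astype(np.uint8);n,l,s,c=cv2.connectedComponentsWithStats(m)
    for i in range(1,n):
        if s[i,4]>40:
            pts=np.argwhere(l==i)[:,::-1]+[x0,y0]
            print(s[i,4],c[i]+[x0,y0],cv2.minAreaRect(pts.astype(np.float32)),cv2.boxPoints(cv2.minAreaRect(pts.astype(np.float32))).round(1).tolist())
blob(305,215,342,262);blob(240,200,272,235)
E
```

```text
498 [323.04819277 238.25903614] ((323.0470886230469, 238.28823852539062), (17.788297653198242, 30.695661544799805), 12.52880859375) [[311.0, 251.3000030517578], [317.70001220703125, 221.39999389648438], [335.1000061035156, 225.1999969482422], [328.3999938964844, 255.1999969482422]]
254 [256.01968504 215.52755906] ((256.0, 215.5), (17.0, 18.0), 90.0) [[247.0, 207.0], [265.0, 207.0], [265.0, 224.0], [247.0, 224.0]]
```

View pics/c1.png

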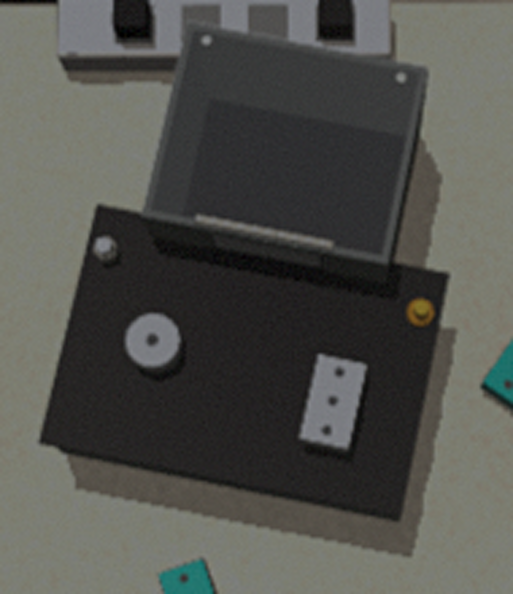

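Run:
```python
from h import *
t=pickle.load(open("top.pkl","rb"))
f=lambda p:np.array(p)/2.7+[200,90]
C=ray(t,f([[40,443],[402,519],[449,272],[97,205]]),100)
print(C.round(1));print([np.linalg.norm(C[i]-C[(i+1)%4]).round(1) for i in range(4)])
a=C[1]-C[0];b=C[2]-C[1];d=C[3]-C[0]
print("yaws",np.arctan2(a[0],-a[1]),np.arctan2(b[1],b[0]),np.arctan2(d[1],d[0]))
hb=ray(t,f([[196,218],[332,244]]),166);print("hinge",hb,hb.mean(0))
def lid():return ray(t,f([[147,215],[388,268]]),159)
print("cover front",lid())
yaw=np.arctan2(a[0],-a[1])
```

```text
[[521.  236.7 100. ]
 [459.3 -56.4 100. ]
 [663.7 -96.6 100. ]
 [721.9 196.3 100. ]]
[np.float64(299.4), np.float64(208.3), np.float64(298.6), np.float64(205.0)]
yaws -0.20739889906463452 -0.1942094477529372 -0.19822038183190124
hinge [[ 6.89929049e+02  1.06498280e+02  1.66000000e+02]
 [ 6.68514571e+02 -6.43366947e-01  1.66000000e+02]] [679.22181016  52.9274563  166.        ]
cover front [[694.66012522 146.16939219 159.        ]
 [650.92654394 -44.6266682  159.        ]]
```

```bash
cat >> h.py <<'E'
O=np.array([676.7,52.4]);Y=-0.203
Rh=np.array([[np.cos(Y),-np.sin(Y)],[np.sin(Y),np.cos(Y)]])
toh=lambda p:(np.atleast_2d(p)[:,:2]-O)@Rh
tow=lambda p:np.atleast_2d(p)@Rh.T+O
def block(c,pr=True):
    g=cv2.cvtColor(c["img"],cv2.COLOR_RGB2GRAY)
    m=np.zeros_like(g);q=proj(c,np.c_[tow([[-188,-148],[-188,148],[-25,148],[-25,-148]]),[120]*4]).astype(int)
    cv2.fillPoly(m,[q],1);m=((g>110)&(m>0)).astype(np.uint8)
    n,l,s,ce=cv2.connectedComponentsWithStats(m)
    for i in range(1,n):
        if s[i,4]>100:
            pts=(np.argwhere(l==i)[:,::-1]).astype(float)
            P=toh(ray(c,pts,128)).astype(np.float32);r=cv2.minAreaRect(P);print(s[i,4],P.mean(0),r)
E
python3 - <<'E'
from h import *
t=pickle.load(open("top.pkl","rb"));block(t)
d=toh(ray(t,np.array([[339,372],[333,401],[326,430],[318,354],[367,362],[349,450],[300,440]])/2.7+[200,90],128));print(d)
v=d[0]-d[2];print(np.arctan2(v[1],v[0]))
print(toh(ray(t,np.array([[105,250],[420,312]])/2.7+[200,90],120)))
print("world y-side",tow([[-95,-90]]))
E
```

```text
254 [-92.71022  75.03573] ((-92.62629699707031, 75.1172866821289), (37.707252502441406, 39.29014205932617), 11.584589004516602)
498 [-112.485344  -77.267975] ((-112.43971252441406, -77.28167724609375), (38.17755126953125, 66.92121887207031), 89.07637023925781)
[[ -88.9860078   -77.9037464 ]
 [-112.97052535  -77.98693996]
 [-136.94799163  -77.29386245]
 [ -77.98150241  -58.49375081]
 [ -76.52028131  -98.15026288]
 [-148.95851266  -98.34852638]
 [-148.93615255  -58.77859447]]
-0.012715301285599978
[[ -26.24775319  130.16272927]
 [ -25.79473725 -131.6512028 ]]
world y-side [[565.50593787 -16.59913439]]
```

```bash
cat >> h.py <<'E'
from scipy.spatial.transform import Rotation as Ro
def rel(s,hx,hy,z,psi):
    "offset (m, tool axes) and rotvec (deg) to TCP pose hx,hy in hatch frame, tool x at world yaw psi"
    R=Ro.from_quat(np.roll(s["ee_rot"],-1));T=Ro.from_euler("z",psi)*Ro.from_euler("x",np.pi)
    w=tow([[hx,hy]])[0];o=R.inv().apply(np.r_[w,z]-s["eef_pos"])/1000
    print("world",w,"offset",o.round(4),"ang",np.degrees((R.inv()*T).as_rotvec()).round(2))
def where(s):
    R=Ro.from_quat(np.roll(s["ee_rot"],-1)).as_matrix()
    print("t",s["time_s"],"h",toh(s["eef_pos"])[0].round(1),"z",s["eef_pos"][2].round(1),"psi",np.arctan2(R[1,0],R[0,0]).round(3),"tilt",R[:,2].round(3),"F",s["force"].round(1),"grip",round(s["grip_width"],3),"j",s["joints"].round(2))
E
python3 - <<'E'
from h import *
from rig import ctrl
s=ctrl.sense();where(s);rel(s,-113,-125,240,1.368)
E
```

```text
t 0.1 h [-425.4 -661. ] z 241.8 psi 0.244 tilt [ 0.     0.001 -1.   ] F [-0.3  0.1 -0.3] grip 1.002 j [-1.55  0.31  1.5   0.    1.33 -0.22]
world [540.81924486 -47.25149463] offset [ 0.5134 -0.3484  0.0023] ang [-5.000e-02 -5.000e-02 -6.441e+01]
```

{"op": "move_arm", "data": {
  "motion": [
    {"offset":[0.513,-0.348,0.002],"angular":[0,0,-64.4],"jaw":0},
    {"offset":[0.513,-0.348,0.002],"angular":[0,0,-64.4],"jaw":0},
    {"offset":[0.513,-0.348,0.002],"angular":[0,0,-64.4],"jaw":0},
    {"offset":[0.513,-0.348,0.002],"angular":[0,0,-64.4],"jaw":0},
    {"offset":[0.513,-0.348,0.002],"angular":[0,0,-64.4],"jaw":0}
  ],
  "squeeze": 20
}}

```text
time_s: 0.72
eef_pos: [336.3, -275.1, 241.2]
ee_rot: [-0.0, 0.829, 0.559, 0.0]
force: [0.9, -1.2, 0.9]
grip_width: 0.001
```

Run:
```python
from h import *
from rig import ctrl
s=ctrl.sense();where(s);rel(s,-113,-125,240,1.368);print(ctrl.tips_ahead)
```

```text
t 0.725 h [-267.4 -389.4] z 241.2 psi 1.187 tilt [ 0.  0. -1.] F [ 0.9 -1.2  0.9] grip 0.001 j [-0.96  0.11  1.75  0.    1.28 -0.57]
world [540.81924486 -47.25149463] offset [0.2878 0.1044 0.0012] ang [  0.    -0.   -10.36]
11.0
```

{"op": "move_arm", "data": {
  "motion": [
    {"offset":[0.288,0.104,0.001],"angular":[0,0,-10.4],"jaw":0},
    {"offset":[0.288,0.104,0.001],"angular":[0,0,-10.4],"jaw":0},
    {"offset":[0.288,0.104,0.001],"angular":[0,0,-10.4],"jaw":0},
    {"offset":[0.288,0.104,0.001],"angular":[0,0,-10.4],"jaw":0},
    {"offset":[0.288,0.104,0.001],"angular":[0,0,-10.4],"jaw":0}
  ]
}}

```text
time_s: 1.35
eef_pos: [542.0, -47.9, 240.0]
ee_rot: [-0.0, 0.776, 0.63, -0.0]
force: [1.2, -0.9, 0.8]
grip_width: -0.0
```

{"op": "move_arm", "data": {
  "motion": [
    {"offset":[0,0,0],"angular":[0,0,0],"jaw":0},
    {"offset":[0,0,0],"angular":[0,0,0],"jaw":0}
  ]
}}

```text
time_s: 1.6
eef_pos: [540.5, -50.1, 239.9]
ee_rot: [-0.0, 0.777, 0.63, -0.0]
force: [-0.3, 0.3, -0.5]
grip_width: -0.003
```

Run:
```python
from h import *
from rig import ctrl
s=ctrl.sense();where(s);rel(s,-113,-125,130,1.368)
```

```text
t 1.6 h [-112.7 -127.8] z 239.9 psi 1.363 tilt [-0.001  0.    -1.   ] F [-0.3  0.3 -0.5] grip -0.003 j [-0.31  0.35  1.45 -0.    1.34 -0.1 ]
world [540.81924486 -47.25149463] offset [ 0.0029 -0.0002  0.1099] ang [-0.06  0.01 -0.29]
```

{"op": "move_arm", "data": {
  "motion": [
    {"offset":[0.002,0,0.06],"angular":[0,0,-0.3],"jaw":0},
    {"offset":[0.002,0,0.09],"angular":[0,0,-0.3],"jaw":0},
    {"offset":[0.002,0,0.105],"angular":[0,0,-0.3],"jaw":0},
    {"offset":[0.002,0,0.108],"angular":[0,0,-0.3],"jaw":0},
    {"offset":[0.002,0,0.108],"angular":[0,0,-0.3],"jaw":0}
  ]
}}

```text
time_s: 2.22
eef_pos: [541.7, -48.4, 133.4]
ee_rot: [0.001, 0.775, 0.632, 0.0]
force: [-0.1, -0.4, 0.5]
grip_width: -0.0
```

Run:
```python
from h import *
from rig import ctrl
s=ctrl.sense();where(s)
t=ctrl.capture("side")["img"][150:310,240:460,::-1]
cv2.imwrite("pics/s1.png",cv2.resize(t,(0,0),fx=3.6,fy=3.6,interpolation=cv2.INTER_CUBIC))
```

```text
t 2.225 h [-111.9 -125.9] z 133.4 psi 1.368 tilt [ 0.002 -0.001 -1.   ] F [-0.1 -0.4  0.5] grip -0.0 j [-0.3   0.46  1.59 -0.    1.09 -0.1 ]
```

View pics/s1.png

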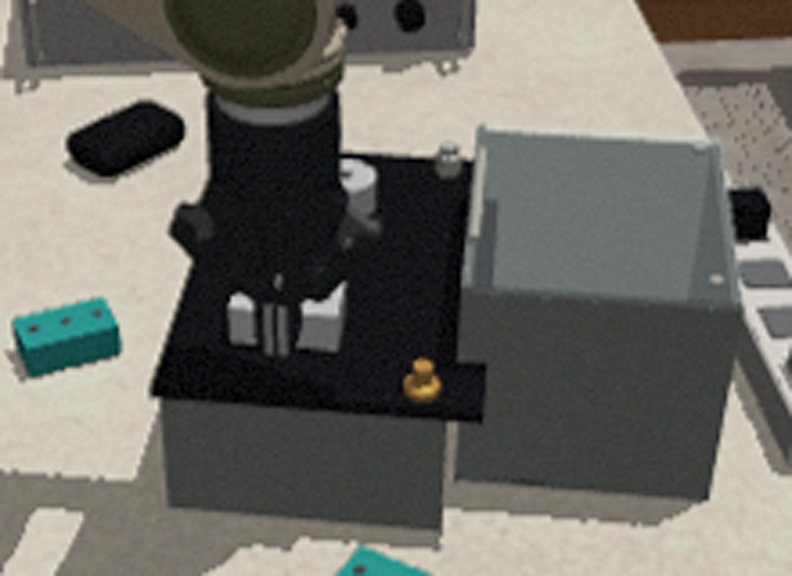

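Run:
```python
from h import *
t=pickle.load(open("side.pkl","rb"))
w=tow([[-112,-137]])[0]
for z in(100,109,122,133):print(z,(proj(t,[[w[0],w[1],z]])[0]-[240,150])*3.6)
from rig import ctrl
rel(ctrl.sense(),-113,-126,122,1.368)
```

```text
100 [274.6289043  389.57702497]
109 [274.35199268 378.13353317]
122 [273.94678354 361.38809065]
133 [273.59899539 347.01559533]
world [540.61763622 -48.23096079] offset [-0.0002 -0.0012  0.0115] ang [ 0.12  0.01 -0.01]
```

{"op": "move_arm", "data": {
  "motion": [
    {"offset":[0.0,-0.001,0.008],"angular":[0,0,0],"jaw":0},
    {"offset":[0.0,-0.001,0.0145],"angular":[0,0,0],"jaw":0},
    {"offset":[0.006,-0.001,0.0145],"angular":[0,0,0],"jaw":0},
    {"offset":[0.011,-0.001,0.0145],"angular":[0,0,0],"jaw":0},
    {"offset":[0.016,-0.001,0.0145],"angular":[0,0,0],"jaw":0}
  ]
}}

```text
time_s: 2.9
eef_pos: [543.7, -31.6, 118.0]
ee_rot: [0.0, 0.775, 0.632, 0.0]
force: [-0.4, 0.3, -0.1]
grip_width: 0.003
```

{"op": "move_arm", "data": {
  "motion": [
    {"offset":[0.005,0,0],"angular":[0,0,0],"jaw":0},
    {"offset":[0.01,0,0],"angular":[0,0,0],"jaw":0},
    {"offset":[0.016,0,0],"angular":[0,0,0],"jaw":0},
    {"offset":[0.022,0,0],"angular":[0,0,0],"jaw":0},
    {"offset":[0.028,0,0],"angular":[0,0,0],"jaw":0}
  ]
}}

```text
time_s: 3.52
eef_pos: [549.3, -4.3, 117.9]
ee_rot: [0.0, 0.775, 0.632, 0.0]
force: [-0.4, -2.8, 1.1]
grip_width: 0.002
```

Run:
```python
from h import *
from rig import ctrl
s=ctrl.sense();where(s);rel(s,-113,-31,119,1.368)
c=ctrl.capture("top");cv2.imwrite("pics/t2.png",cv2.resize(c["img"][150:310,200:390,::-1],(0,0),fx=3.6,fy=3.6,interpolation=cv2.INTER_CUBIC))
```

```text
t 3.525 h [-113.3  -81.2] z 117.9 psi 1.368 tilt [ 0. -0. -1.] F [-0.4 -2.8  1.1] grip 0.002 j [-0.22  0.49  1.58 -0.    1.07 -0.02]
world [559.77045627  44.81832445] offset [ 0.0502  0.0003 -0.0011] ang [0.01 0.   0.  ]
```

View pics/t2.png

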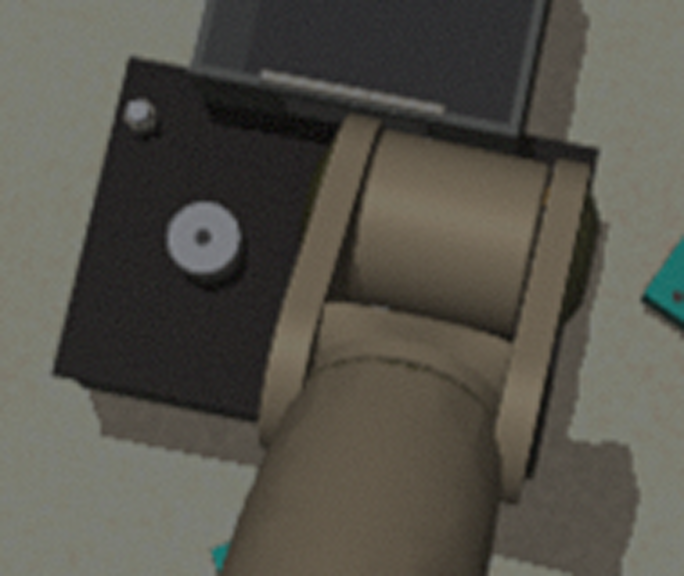

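{"op": "move_arm", "data": {
  "motion": [
    {"offset":[0.006,0,-0.001],"angular":[0,0,0],"jaw":0},
    {"offset":[0.012,0,-0.001],"angular":[0,0,0],"jaw":0},
    {"offset":[0.018,0,-0.001],"angular":[0,0,0],"jaw":0},
    {"offset":[0.024,0,-0.001],"angular":[0,0,0],"jaw":0},
    {"offset":[0.03,0,-0.001],"angular":[0,0,0],"jaw":0}
  ]
}}

```text
time_s: 4.2
eef_pos: [555.3, 25.2, 118.7]
ee_rot: [-0.0, 0.775, 0.632, -0.0]
force: [-0.5, -0.1, -1.5]
grip_width: -0.0
```

{"op": "move_arm", "data": {
  "motion": [
    {"offset":[0.006,0,0],"angular":[0,0,0],"jaw":0},
    {"offset":[0.012,0,0],"angular":[0,0,0],"jaw":0},
    {"offset":[0.017,0,0],"angular":[0,0,0],"jaw":0},
    {"offset":[0.0195,0,0],"angular":[0,0,0],"jaw":0},
    {"offset":[0.0195,0,0],"angular":[0,0,0],"jaw":0}
  ]
}}

```text
time_s: 4.82
eef_pos: [559.3, 44.1, 118.9]
ee_rot: [0.0, 0.775, 0.632, 0.0]
force: [0.5, -0.0, 0.4]
grip_width: 0.0
```

Run:
```python
from h import *
from rig import ctrl
s=ctrl.sense();where(s);rel(s,-113,-31,119,1.368)
```

```text
t 4.825 h [-113.3  -31.8] z 118.9 psi 1.368 tilt [ 0.  0. -1.] F [ 0.5 -0.   0.4] grip 0.0 j [-0.13  0.51  1.54  0.    1.08  0.07]
world [559.77045627  44.81832445] offset [ 0.0008  0.0003 -0.0001] ang [ 0.01 -0.02  0.01]
```

{"op": "move_arm", "data": {
  "motion": [
    {"offset":[-0.015,0,0],"angular":[0,0,0],"jaw":0},
    {"offset":[-0.045,0,-0.04],"angular":[0,0,0],"jaw":0},
    {"offset":[-0.1,0,-0.09],"angular":[0,0,0],"jaw":0},
    {"offset":[-0.16,0,-0.12],"angular":[0,0,0],"jaw":0},
    {"offset":[-0.21,0,-0.12],"angular":[0,0,0],"jaw":0}
  ]
}}

```text
time_s: 5.45
eef_pos: [516.9, -162.4, 240.9]
ee_rot: [0.002, 0.775, 0.632, 0.001]
force: [1.0, 0.3, 0.5]
grip_width: 0.004
```

Run:
```python
from h import *
from rig import ctrl
s=ctrl.sense();where(s)
c=ctrl.capture("top");pickle.dump(c,open("t3.pkl","wb"));block(c)
cv2.imwrite("pics/t3.png",cv2.resize(c["img"][150:310,200:390,::-1],(0,0),fx=3.6,fy=3.6,interpolation=cv2.INTER_CUBIC))
```

```text
t 5.45 h [-113.2 -242.6] z 240.9 psi 1.368 tilt [ 0.004 -0.002 -1.   ] F [1.  0.3 0.5] grip 0.004 j [-0.52  0.35  1.45  0.    1.34 -0.32]
262 [-92.76654  75.10862] ((-92.62629699707031, 75.1172866821289), (37.707252502441406, 39.29014205932617), 11.584589004516602)
509 [-113.03526     -2.0828316] ((-112.61634826660156, -2.0867061614990234), (67.34940338134766, 38.124847412109375), 0.1610514372587204)
```

View pics/t3.png

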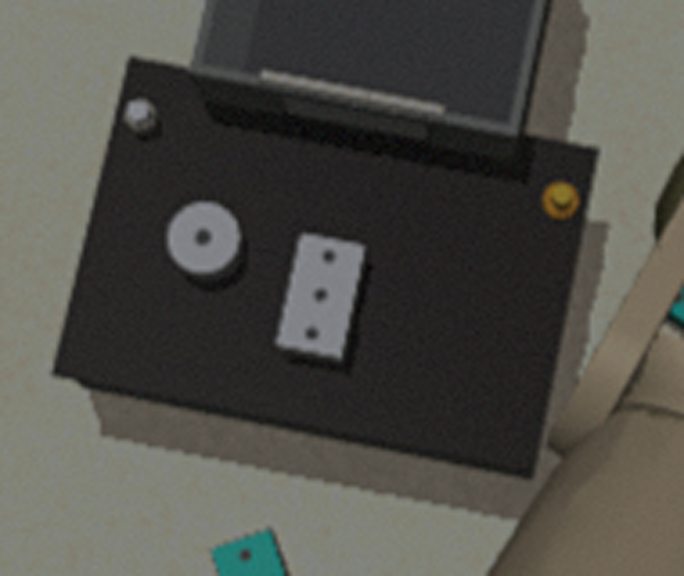

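Run:
```python
from h import *
from rig import ctrl
s=ctrl.sense();rel(s,-176,-2,240,-0.203)
```

```text
world [503.9107385   85.92418693] offset [ 0.2472 -0.0639 -0.0006] ang [3.300e-01 3.000e-02 8.971e+01]
```

{"op": "move_arm", "data": {
  "motion": [
    {"offset":[0.247,-0.064,0],"angular":[0,0,90],"jaw":0},
    {"offset":[0.247,-0.064,0],"angular":[0,0,90],"jaw":0},
    {"offset":[0.247,-0.064,0],"angular":[0,0,90],"jaw":0},
    {"offset":[0.247,-0.064,0],"angular":[0,0,90],"jaw":0},
    {"offset":[0.247,-0.064,0],"angular":[0,0,90],"jaw":0}
  ]
}}

```text
time_s: 6.12
eef_pos: [503.8, 96.5, 238.7]
ee_rot: [-0.0, 0.97, 0.245, 0.0]
force: [1.5, 0.4, -0.3]
grip_width: -0.0
```

Run:
```python
from h import *
from rig import ctrl
s=ctrl.sense();where(s);rel(s,-176,-2,240,-0.203)
```

```text
t 6.125 h [-178.2    8.3] z 238.7 psi 0.495 tilt [ 0.  0. -1.] F [ 1.5  0.4 -0.3] grip -0.0 j [-0.04  0.29  1.54  0.    1.31  1.04]
world [503.9107385   85.92418693] offset [-0.0049  0.0093 -0.0013] ang [-1.000e-02 -2.000e-02  3.998e+01]
```

{"op": "move_arm", "data": {
  "motion": [
    {"offset":[-0.005,0.009,0],"angular":[0,0,40],"jaw":0},
    {"offset":[-0.005,0.009,0],"angular":[0,0,40],"jaw":0},
    {"offset":[-0.005,0.009,0],"angular":[0,0,40],"jaw":0},
    {"offset":[-0.005,0.009,0],"angular":[0,0,40],"jaw":0},
    {"offset":[-0.005,0.009,0],"angular":[0,0,40],"jaw":0}
  ]
}}

```text
time_s: 6.75
eef_pos: [504.2, 83.9, 238.5]
ee_rot: [0.0, 0.995, -0.099, 0.0]
force: [-0.0, 0.4, -0.5]
grip_width: 0.002
```

Run:
```python
from h import *
from rig import ctrl
s=ctrl.sense();where(s);rel(s,-176,-2,119,-0.203)
```

```text
t 6.75 h [-175.3   -3.9] z 238.5 psi -0.198 tilt [ 0. -0. -1.] F [-0.   0.4 -0.5] grip 0.002 j [-0.06  0.29  1.54 -0.    1.31  1.7 ]
world [503.9107385   85.92418693] offset [-0.0007 -0.0019  0.1195] ang [ 0.   -0.    0.27]
```

{"op": "move_arm", "data": {
  "motion": [
    {"offset":[0,-0.002,0.05],"angular":[0,0,0.3],"jaw":0},
    {"offset":[0,-0.002,0.09],"angular":[0,0,0.3],"jaw":0},
    {"offset":[0,-0.002,0.11],"angular":[0,0,0.3],"jaw":0},
    {"offset":[0,-0.002,0.119],"angular":[0,0,0.3],"jaw":0},
    {"offset":[0,-0.002,0.119],"angular":[0,0,0.3],"jaw":0}
  ]
}}

```text
time_s: 7.38
eef_pos: [504.7, 86.4, 119.7]
ee_rot: [-0.0, 0.995, -0.101, -0.0]
force: [0.2, -0.3, -0.3]
grip_width: -0.001
```

{"op": "move_arm", "data": {
  "motion": [
    {"offset":[0.006,0,0],"angular":[0,0,0],"jaw":0},
    {"offset":[0.011,0,0],"angular":[0,0,0],"jaw":0},
    {"offset":[0.016,0,0],"angular":[0,0,0],"jaw":0},
    {"offset":[0.021,0,0],"angular":[0,0,0],"jaw":0},
    {"offset":[0.027,0,0],"angular":[0,0,0],"jaw":0}
  ]
}}

```text
time_s: 8.0
eef_pos: [531.3, 81.1, 119.6]
ee_rot: [-0.0, 0.995, -0.102, -0.0]
force: [-3.4, 0.3, 1.5]
grip_width: -0.002
```

Run:
```python
from h import *
from rig import ctrl
s=ctrl.sense();where(s);rel(s,-70,-2,119,-0.203)
```

```text
t 8.0 h [-148.2   -1.2] z 119.6 psi -0.204 tilt [-0.  0. -1.] F [-3.4  0.3  1.5] grip -0.002 j [-0.07  0.47  1.62  0.    1.06  1.71]
world [607.7341515   64.55367193] offset [0.0782 0.0007 0.0006] ang [ 0.    0.02 -0.06]
```

{"op": "move_arm", "data": {
  "motion": [
    {"offset":[0.007,0,0],"angular":[0,0,0],"jaw":0},
    {"offset":[0.014,0,0],"angular":[0,0,0],"jaw":0},
    {"offset":[0.021,0,0],"angular":[0,0,0],"jaw":0},
    {"offset":[0.028,0,0],"angular":[0,0,0],"jaw":0},
    {"offset":[0.035,0,0],"angular":[0,0,0],"jaw":0}
  ]
}}

```text
time_s: 8.62
eef_pos: [565.8, 74.0, 119.5]
ee_rot: [-0.0, 0.995, -0.102, -0.0]
force: [-2.6, 0.3, 2.6]
grip_width: -0.002
```

{"op": "move_arm", "data": {
  "motion": [
    {"offset":[0.006,0,0],"angular":[0,0,0],"jaw":0},
    {"offset":[0.012,0,0],"angular":[0,0,0],"jaw":0},
    {"offset":[0.018,0,0],"angular":[0,0,0],"jaw":0},
    {"offset":[0.023,0,0],"angular":[0,0,0],"jaw":0},
    {"offset":[0.025,0,0],"angular":[0,0,0],"jaw":0}
  ]
}}

```text
time_s: 9.25
eef_pos: [590.1, 68.9, 119.5]
ee_rot: [0.0, 0.995, -0.102, -0.0]
force: [-2.5, 1.0, 2.2]
grip_width: -0.003
```

Run:
```python
from h import *
from rig import ctrl
s=ctrl.sense();where(s);rel(s,-20,-2,119,-0.203)
t=ctrl.capture("side")["img"][150:310,240:460,::-1]
cv2.imwrite("pics/s4.png",cv2.resize(t,(0,0),fx=3.6,fy=3.6,interpolation=cv2.INTER_CUBIC))
```

```text
t 9.25 h [-88.2  -1.3] z 119.5 psi -0.204 tilt [-0. -0. -1.] F [-2.5  1.   2.2] grip -0.003 j [-0.08  0.58  1.43 -0.    1.13  1.69]
world [656.70745953  54.47324032] offset [0.0682 0.0006 0.0005] ang [ 0.    0.   -0.07]
```

View pics/s4.png

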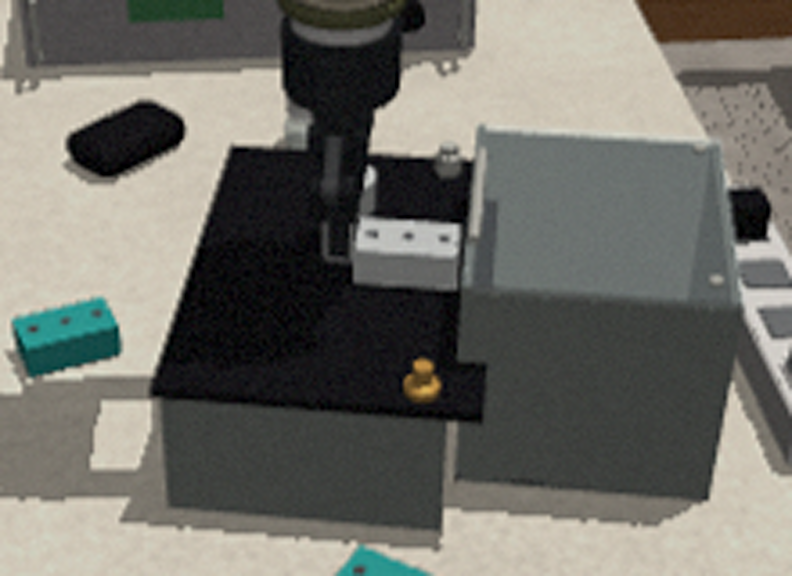

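{"op": "move_arm", "data": {
  "motion": [
    {"offset":[0.005,0.0005,0],"angular":[0,0,0],"jaw":0},
    {"offset":[0.01,0.0005,0],"angular":[0,0,0],"jaw":0},
    {"offset":[0.015,0.0005,0],"angular":[0,0,0],"jaw":0},
    {"offset":[0.02,0.0005,0],"angular":[0,0,0],"jaw":0},
    {"offset":[0.025,0.0005,0],"angular":[0,0,0],"jaw":0}
  ]
}}

```text
time_s: 9.93
eef_pos: [614.5, 63.3, 119.5]
ee_rot: [0.0, 0.995, -0.102, -0.0]
force: [-0.6, -0.2, -0.0]
grip_width: -0.004
```

{"op": "move_arm", "data": {
  "motion": [
    {"offset":[0.005,0,0],"angular":[0,0,0],"jaw":0},
    {"offset":[0.01,0,0],"angular":[0,0,0],"jaw":0},
    {"offset":[0.015,0,0],"angular":[0,0,0],"jaw":0},
    {"offset":[0.02,0,0],"angular":[0,0,0],"jaw":0},
    {"offset":[0.025,0,0],"angular":[0,0,0],"jaw":0}
  ]
}}

```text
time_s: 10.55
eef_pos: [639.0, 58.3, 119.6]
ee_rot: [-0.0, 0.995, -0.102, 0.0]
force: [-1.4, 0.4, 1.0]
grip_width: -0.001
```

Run:
```python
from h import *
from rig import ctrl
s=ctrl.sense();where(s)
t=ctrl.capture("side")["img"][150:310,240:460,::-1]
cv2.imwrite("pics/s5.png",cv2.resize(t,(0,0),fx=3.6,fy=3.6,interpolation=cv2.INTER_CUBIC))
```

```text
t 10.55 h [-38.1  -1.9] z 119.6 psi -0.204 tilt [ 0.  0. -1.] F [-1.4  0.4  1. ] grip -0.001 j [-0.09  0.68  1.26  0.    1.2   1.68]
```

View pics/s5.png

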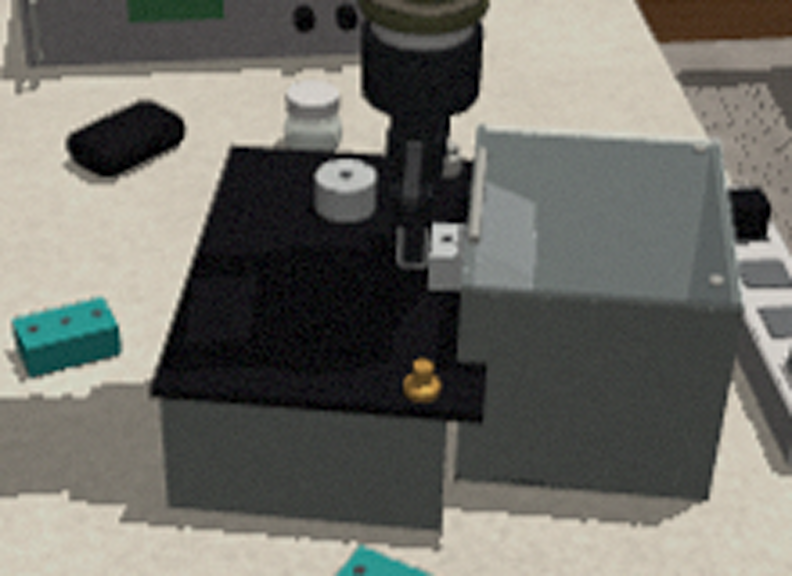

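{"op": "move_arm", "data": {
  "motion": [
    {"offset":[0.004,0,0],"angular":[0,0,0],"jaw":0},
    {"offset":[0.008,0,0],"angular":[0,0,0],"jaw":0},
    {"offset":[0.011,0,0],"angular":[0,0,0],"jaw":0},
    {"offset":[0.014,0,0],"angular":[0,0,0],"jaw":0},
    {"offset":[0.014,0,0],"angular":[0,0,0],"jaw":0}
  ]
}}

```text
time_s: 11.22
eef_pos: [652.8, 55.4, 119.5]
ee_rot: [0.0, 0.995, -0.102, 0.0]
force: [-0.6, 0.4, 0.0]
grip_width: -0.0
```

Run:
```python
from h import *
from rig import ctrl
s=ctrl.sense();where(s)
t=ctrl.capture("side")["img"][150:310,240:460,::-1]
cv2.imwrite("pics/s6.png",cv2.resize(t,(0,0),fx=3.6,fy=3.6,interpolation=cv2.INTER_CUBIC))
```

```text
t 11.225 h [-24.   -1.9] z 119.5 psi -0.204 tilt [ 0.001 -0.    -1.   ] F [-0.6  0.4  0. ] grip -0.0 j [-0.09  0.7   1.21 -0.    1.22  1.68]
```

View pics/s6.png

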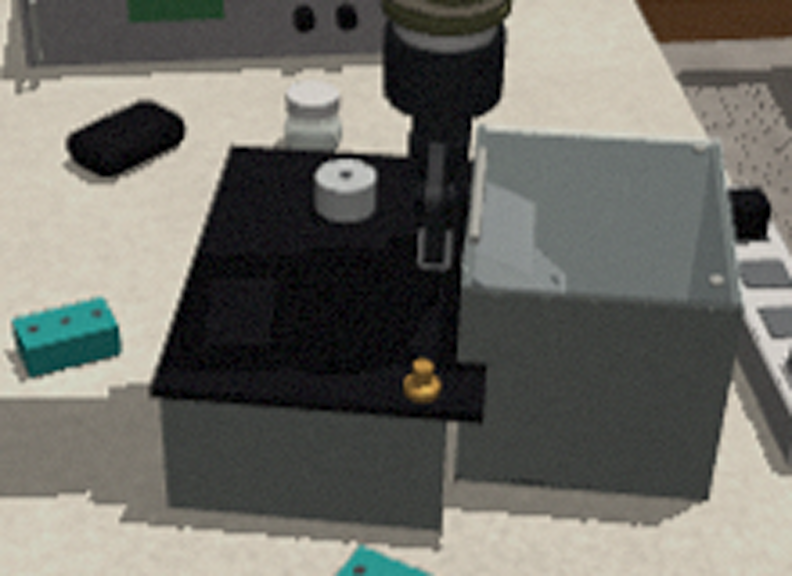

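{"op": "move_arm", "data": {
  "motion": [
    {"offset":[0,0,0],"angular":[0,0,0],"jaw":0},
    {"offset":[0,0,0],"angular":[0,0,0],"jaw":0},
    {"offset":[0,0,0],"angular":[0,0,0],"jaw":0},
    {"offset":[0,0,0],"angular":[0,0,0],"jaw":0}
  ]
}}

```text
time_s: 11.78
eef_pos: [652.4, 55.5, 119.6]
ee_rot: [-0.0, 0.995, -0.102, 0.0]
force: [-0.1, -0.6, -0.1]
grip_width: -0.002
```

Run:
```python
from h import *
from rig import ctrl
s=ctrl.sense();where(s)
t=ctrl.capture("side")["img"][170:270,330:460,::-1]
cv2.imwrite("pics/s7.png",cv2.resize(t,(0,0),fx=5,fy=5,interpolation=cv2.INTER_CUBIC))
```

```text
t 11.775 h [-24.4  -1.9] z 119.6 psi -0.204 tilt [ 0.  0. -1.] F [-0.1 -0.6 -0.1] grip -0.002 j [-0.09  0.7   1.22  0.    1.22  1.68]
```

View pics/s7.png

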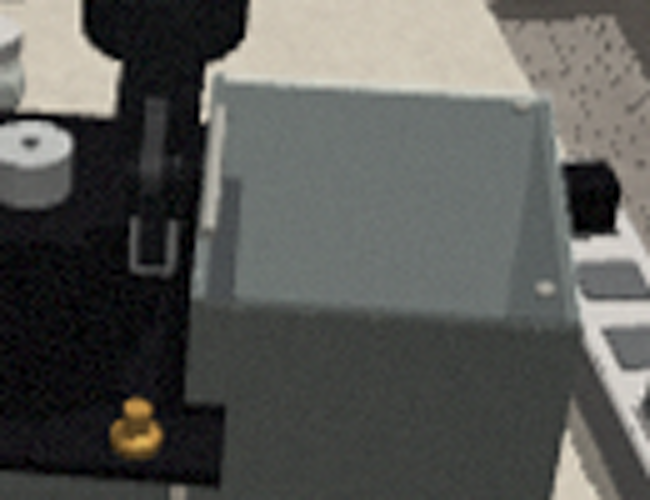

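Side view: the block has dropped out of sight and the flap hangs shut (dark strip at about (225,240) in the crop). Next I draw back and raise the fingers.

{"op": "move_arm", "data": {
  "motion": [
    {"offset":[-0.02,0,0],"angular":[0,0,0],"jaw":0},
    {"offset":[-0.07,0,-0.01],"angular":[0,0,0],"jaw":0},
    {"offset":[-0.12,0,-0.05],"angular":[0,0,0],"jaw":0},
    {"offset":[-0.16,0,-0.1],"angular":[0,0,0],"jaw":0},
    {"offset":[-0.19,0,-0.13],"angular":[0,0,0],"jaw":0}
  ]
}}

```text
time_s: 12.45
eef_pos: [465.2, 94.3, 251.8]
ee_rot: [-0.0, 0.995, -0.102, 0.001]
force: [-0.6, 0.9, 0.8]
grip_width: -0.001
```

{"op": "move_arm", "data": {
  "motion": [
    {"offset":[-0.03,0.06,-0.01],"angular":[0,0,0],"jaw":0},
    {"offset":[-0.03,0.12,-0.01],"angular":[0,0,0],"jaw":0},
    {"offset":[-0.03,0.18,-0.01],"angular":[0,0,0],"jaw":0},
    {"offset":[-0.03,0.2,-0.01],"angular":[0,0,0],"jaw":0},
    {"offset":[-0.03,0.2,-0.01],"angular":[0,0,0],"jaw":0}
  ]
}}

```text
time_s: 13.08
eef_pos: [396.2, -96.6, 259.7]
ee_rot: [0.0, 0.995, -0.103, 0.0]
force: [0.3, 1.0, 0.2]
grip_width: 0.002
```

Run:
```python
from h import *
from rig import ctrl
s=ctrl.sense();where(s)
c=ctrl.capture("top");block(c)
a=cv2.resize(c["img"][90:310,200:390,::-1],(0,0),fx=2.1,fy=2.1,interpolation=cv2.INTER_CUBIC)
b=cv2.resize(ctrl.capture("side")["img"][150:310,260:460,::-1],(0,0),fx=2,fy=2,interpolation=cv2.INTER_CUBIC)
o=np.zeros((462,799,3),np.uint8);o[:a.shape[0],:a.shape[1]]=a;o[:b.shape[0],399:799]=b;cv2.imwrite("pics/f.png",np.clip(o*1.6,0,255).astype(np.uint8))
```

```text
t 13.075 h [-244.7 -202.5] z 259.7 psi -0.207 tilt [ 0. -0. -1.] F [0.3 1.  0.2] grip 0.002 j [-0.53  0.03  1.79  0.    1.32  1.25]
253 [-92.63106  75.0187 ] ((-92.62629699707031, 75.1172866821289), (37.707252502441406, 39.29014205932617), 11.584589004516602)
```

View pics/f.png

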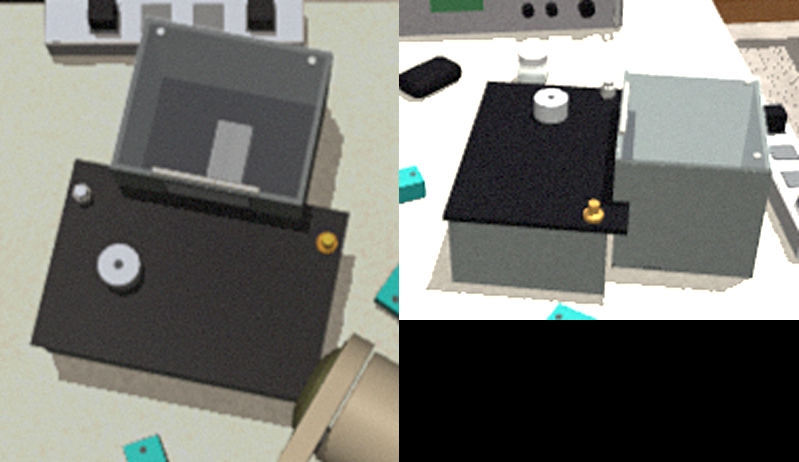

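Block lies on the box floor (top view, around (232,150)), the flap is shut, and the puck, sensor and adapter are in place.

{"op": "move_arm", "data": {
  "motion": [
    {"offset":[0,0,0],"angular":[0,0,0],"jaw":0},
    {"offset":[0,0,0],"angular":[0,0,0],"jaw":0},
    {"offset":[0,0,0],"angular":[0,0,0],"jaw":0}
  ]
}}

```text
time_s: 13.55
eef_pos: [396.5, -95.4, 259.5]
ee_rot: [-0.0, 0.995, -0.101, -0.0]
force: [-0.6, -0.1, -0.7]
grip_width: -0.001
```

```bash
python3 -c "
from rig import ctrl
print(ctrl.finish_job())"
```

```text
the job is handed in; nothing more can be done
None
```

The block is inside the returns box with the flap shut behind it, and I handed the job in at about 13.5 s. With the fingers shut, I slid it about 76 mm sideways to line it up with the mouth, then straight through the flap. After it dropped I drew the fingers back clear.

- **Block and flap:** the last pictures show the block lying on the box floor and the flap hanging shut. An earlier side picture shows the block in the mouth holding the flap open. I judged the flap's angle by eye in both cases.
- **Other objects:** the puck measured within about 0.1 mm of where it started. By eye, the sensor, adapter, jar and mouse look unmoved. The mug and driver were outside the final crops; the arm passed over the area near them only at height.
- **Forces:** the wrist readings taken at the end of each move stayed below about 4 N while pushing.

No check failed or disagreed.

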